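# Gauge the paint on the nest box roof

## Task

Take the hand-held paint gauge out of its steel fork, press its sprung nose squarely onto the middle of the round pad on the nest box with the single sloping roof (not the one with the ridged roof), gently, at about 7 N so that the nose goes in roughly 3 mm, and hold it still there for two seconds. Then hang the gauge back in its fork, nose down with the collar resting on both prongs, and let go. Leave the nest boxes and everything else on the table standing where they are.

Things in the scene. Friction and masses are not known exactly. Their poses are not given: they have to be found in the camera images.
- gauge: Hand-held paint gauge, black and grey, loose, 0.18 to 0.28 kg; hangs upright in the fork. Origin: centre of the underside of its black collar (60 mm across, 8 mm thick); z points along its axis up to the handle. Below the collar a black barrel 30 mm in diameter reaches z = -65 mm, then the steel nose to z = -90 mm. Its x and y start nearly along the rack's.
- handle (a point): Middle of the gauge's grey handle, 50 mm above the gauge's origin on its axis. The handle is an upright block from the collar's top to 88 mm above the gauge's origin, 26 mm thick along the gauge's y (grip across this) and 38 mm along its x. Fingertips must stay above the collar.
- nose_end (a point): Where the flat end of the gauge's steel nose (foot 18 mm across) is while nothing presses on it: on the axis, 90 mm below the gauge's origin. This point stays with the gauge when the nose is pushed in. The nose slides up to 7 mm into the barrel on a spring: about 1 N to start it, then 2 N per mm (3 mm in is 7 N, fully in is 15 N). The soft wood marks if pressed above 22 N.
- rack: Fixed fork stand for the gauge: wooden base 140 x 120 x 16 mm and a wooden column 122 mm high at its +x (rear) side, its near face at x = 48 mm. Origin: underside of the base, straight below where the gauge hangs.
- fork (a point): Point midway between the stand's two level steel prongs, 120 mm above the table at the height of their top faces: the gauge's origin hangs here. The prongs run along the rack's x from the column to 45 mm on the -x side, each 14 mm wide, with 40 mm clear between them; open above and at the -x end.
- house: Nest box of pale plywood with a single sloping (lean-to) roof, loose, about 0.9 kg. Walls 110 x 110 mm, roof board 165 mm up the slope by 130 mm wide, highest point about 160 mm. The roof slopes at 35 degrees, low at its -x side and rising to +x, so it faces -x and up. Origin: centre of the underside on the table.
- roof: Sloping roof board of that nest box. Origin: centre of its outer face, 110 mm above the table and 7 mm to -x of the house's origin; z is its outward normal (35 degrees from vertical, leaning to the house's -x), y is level. Centred on it is a round flat wooden test pad, 36 mm across. Its face stands 3 to 15 mm proud of the roof, different each time: find it by touch.
- gable: Another nest box, with a ridged roof of two slopes, 100 x 110 mm walls, 120 mm high; it has such a pad too; leave it. Origin: centre of its underside.
- jar: Closed glass jar, 72 mm across, 90 mm high; leave it. Origin: underside.
- roll: Standing paper roll, 110 mm across, 100 mm high; leave it. Origin: underside.
- glue: Slim white bottle, 28 mm across, 110 mm high; leave it. Origin: underside.
- can: Steel can, 66 mm across, 80 mm high; leave it. Origin: underside.
- mug: White mug, 80 mm across, 95 mm high; leave it. Origin: underside.
- brush: Brush lying on the table near the robot, 190 mm long; leave it.
There are look-alikes about, which are no part of the job. What is shaped like the rack but blue is not meant.

How it is judged:
By the outcome, as a careful person would: the job done as asked, in the order asked, and still so for the second after the job is handed in, with the robot touching nothing.
It also fails if it takes over 58 s, if anything falls off the work surface, if the arm or the gripper's body presses on something with over 40 N, if the wrist force passes 120 N, or if a joint passes its speed limit or range.

## Robot

A 6-joint arm with a two-finger parallel gripper is mounted at the origin on the work surface. World frame = base frame: x ahead of the robot, y to its left, z up, the work surface at z = 0. Lengths are in m, angles in rad, forces in N, time in s.
With the tool pointing down it reaches from about 0.3 to 0.775 m from the base axis. Payload 14.6 kg.
Tool frame: the origin (TCP) lies at the very end of the fingers, on their centre line; the grasp point (between the pads) lies 19 mm behind it (robot.tcp_to_grasp is the distance from the TCP to the grasp point, in m); z points along the fingers, y is the line along which they close (so a half turn about z gives the same grasp; the last joint's range is limited). The gripper opens to 85 mm and grips with 20 to 120 N. Pads are 22 mm wide; open, the fingers measure 114 mm over their backs; the gripper's body (76 mm by 85 mm) begins 54 mm behind the grasp point. The pads swing forward as they close: fully open they stand 13 mm farther back than shut.
Start: joints at [1.248, 0.3, 1.521, -0, 1.321, -0.067], TCP at [0.139, 0.532, 0.231] pointing down, gripper open.
Joint ranges: [-3.03, 3.03], [-0.79, 2.21], [0.23, 2.52], [-1.04, 4.18], [0, 3.07], [-2.55, 2.55]. Speed limits (rad/s): [2.22, 2.22, 2.57, 3.14, 3.14, 3.14].

## Interface

Orientations are given as a 3x3 rotation matrix whose columns are the frame's x, y, z axes.
In Python, from bench import status, vision, job, robot gives the robot as it stands.
- The arm moves only by the tool step_arm, never from a script. Its argument "targets" is a list of rows, each an object of numbers: "claw": the finger opening in m, from 0 to 0.0854; "tx", "ty", "tz": the shift along the world's x, y, z in m; "wx", "wy", "wz": the turn, a rotation vector about the world's x, y, z in degrees. A call has 1 to 12 rows; each row shifts and turns the commanded pose from where the row before left it; what a row does not reach is not made up. A row lasts 1/10 s, in which the tool goes at most 50 mm and 8.59 degrees, less where a joint would pass 70% of its speed; a pose out of reach is approached as far as the arm can. A call with a gripper value outside its range is refused whole. The fingers move at their own pace and stop on an object; "newtons" is the grip in N (left out, the last holds). Time passes only in rows, so rows that do not move let the fingers close. It gives the time, the measured TCP pose, the force, the opening and the grip force at its end, in the units of the state.
- status.get_obs(): the state, without advancing time (a new reading comes with each control period).
- vision.read_camera(name): name is "scene" or "top"; returns the picture (420x560x3 uint8, blue, green, red); there is no depth.
- vision.camera_info(name): a dict with "fx", "fy", "cx", "cy" (pixels), "rvec" (rotation vector, rad) and "tvec" (3), from world to camera coordinates, as OpenCV has them. Camera axes: x right, y down, z forward; pixel columns grow to the right and rows downward; lengths in m; the calibration is good to about 2 mm. A picture is of the moment at which its call begins. camera_info takes no time and is no camera call.
- job.job_done(): hands the job in; it is judged then, once.
The state is a dict: "t": time; "joints": joint angles; "joint_velocities": joint speeds; "tau": joint torques, N m; "position": TCP position; "eef_rot": TCP orientation; "contact_force": force on the tool from outside, world axes, zero at the start; "moment": the same for the moment, N m; "finger_gap": finger opening in m; "grip_force": force on a finger pad.
Only numpy, scipy, OpenCV 4.12 (cv2) and the standard library are available. Lean on these libraries where they do the work, as an engineer would, in place of code of your own. Each camera call takes 0.05 s, during which the arm holds its last target. There are 200 camera calls.

## Working session

There is one attempt and no reset: what is moved stays moved. The work goes in short steps, Python scripts to look and compute and a tool call to move; the robot and the scene stay as the last step left them, time stands still between calls to the robot, and variables do not carry over. Pictures are saved under pics/ and viewed, at most 10 in all, crops included, and the job is handed in when it is done.

Besides the shell and the picture viewer there is one more tool, called in YAML: its name, and indented under it one key for each argument. step_arm: Moves the arm, as the interface text tells. Its arguments: {"type":"object","properties":{"targets":{"type":"array","items":{"type":"object","properties":{"claw":{"type":"number"},"tx":{"type":"number"},"ty":{"type":"number"},"tz":{"type":"number"},"wx":{"type":"number"},"wy":{"type":"number"},"wz":{"type":"number"}}}},"newtons":{"type":"number"}},"required":["targets"]}

```bash
mkdir -p pics
cat > h.py <<'E'
import numpy as np, cv2
from bench import status, vision, job, robot
def cam(n):
    c=vision.camera_info(n); R=cv2.Rodrigues(np.array(c['rvec'],float))[0]; t=np.array(c['tvec'],float).ravel()
    K=np.array([[c['fx'],0,c['cx']],[0,c['fy'],c['cy']],[0,0,1.]]); return K,R,t
def ray(n,uv):
    K,R,t=cam(n); d=R.T@np.linalg.solve(K,[uv[0],uv[1],1.]); return -R.T@t,d/np.linalg.norm(d)
def plane(n,uv,z):
    o,d=ray(n,uv); return o+d*(z-o[2])/d[2]
def proj(n,p):
    K,R,t=cam(n); q=K@(R@np.array(p,float)+t); return q[:2]/q[2]
def two(a,b):
    o1,d1=ray('scene',a); o2,d2=ray('top',b)
    s=np.linalg.lstsq(np.c_[d1,-d2],o2-o1,rcond=None)[0]; p=o1+d1*s[0]; q=o2+d2*s[1]
    return (p+q)/2,np.linalg.norm(p-q)
E
python3 - <<'E'
from h import *
for n in('scene','top'):
    im=vision.read_camera(n); cv2.imwrite(f'pics/{n}0.png',im); K,R,t=cam(n); print(n,K[0,0],-R.T@t, R[2])
s=status.get_obs(); print(s['t'],s['position'],s['eef_rot'],s['contact_force'],s['finger_gap'],robot.tcp_to_grasp)
E
```

```text
scene 429.3432607733585 [1.31031323 0.10688863 0.74040227] [-0.77132429 -0.10692018 -0.62739693]
top 412.4378486078226 [0.376501   0.01943532 1.1427458 ] [ 0.16715417 -0.00942716 -0.9858857 ]
0.1 [0.13910204 0.5319176  0.23076781] [[-9.67455585e-01  2.53040677e-01 -3.27264788e-04]
 [ 2.53040879e-01  9.67455094e-01 -9.77407355e-04]
 [ 6.92901673e-05 -1.02840957e-03 -9.99999469e-01]] [-0.48529828 -0.01090157  0.72128454] 0.08569437348540335 0.0187
```

View pics/scene0.png

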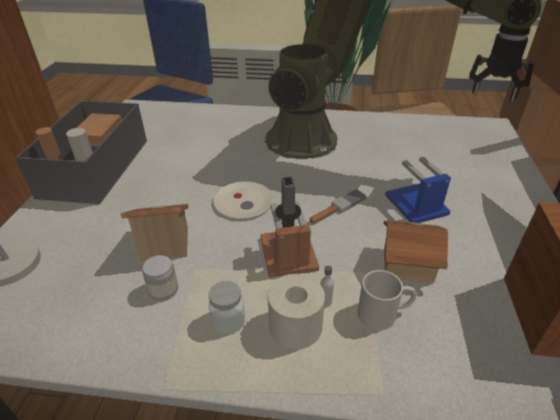

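View pics/top0.png

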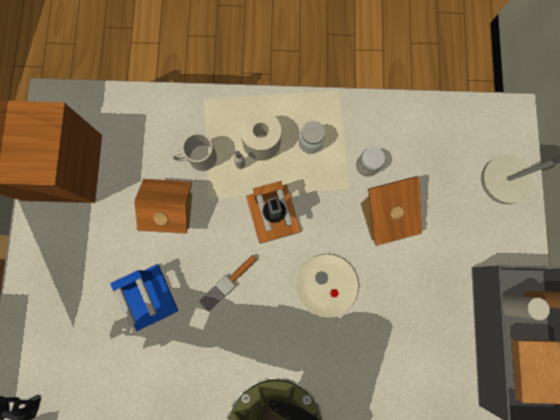

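The scene picture shows the camera facing the robot. The brown fork with the black gauge is at (288,225), the blue fork at (420,195), the lean-to box at (160,230), and the ridged box at (416,250).

In the top picture:
- **Forks:** brown rack with gauge (274,211), blue rack (145,297), which is excluded.
- **Boxes:** single slope with pad (396,212), ridged with pad (163,207), which is excluded.

I choose (274,211) and (396,212) and check both in one crop.

Run:
```python
from h import *
t=cv2.imread('pics/top0.png'); s=cv2.imread('pics/scene0.png')
a=cv2.resize(t[165:255,235:435],None,fx=4,fy=4,interpolation=cv2.INTER_CUBIC)
b=cv2.resize(s[170:280,115:335],(800,400),interpolation=cv2.INTER_CUBIC)[:, :]
c=np.vstack([a,b[:240*400//400]]) 
cv2.imwrite('pics/crop1.png',c)
```

```text
(no output)
```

View pics/crop1.png

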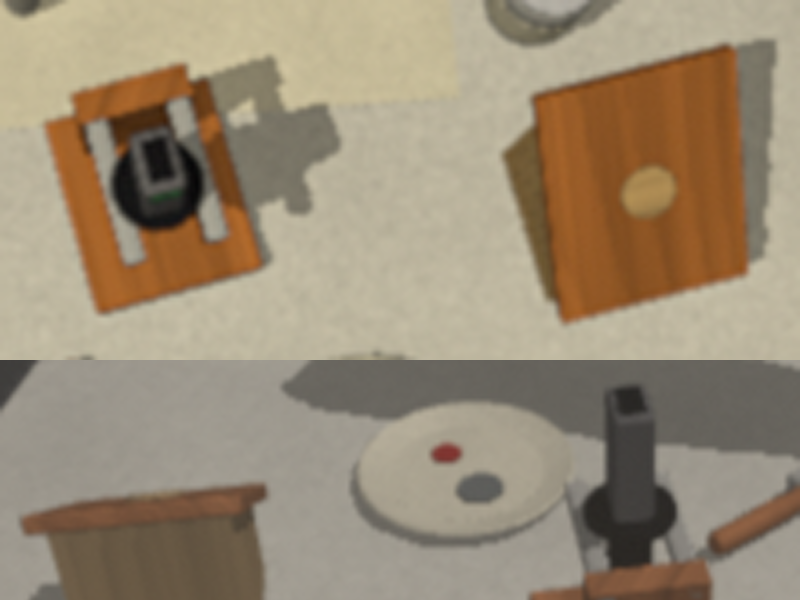

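The crop confirms it: the gauge hangs in the brown fork, collar at crop (157,187), with the column towards +x. The other box has a single board with a round pad at crop (649,191). Now I'll measure both.

```bash
cat > meas.py <<'E'
from h import *
t=cv2.imread('pics/top0.png'); hsv=cv2.cvtColor(t,cv2.COLOR_BGR2HSV)
org=((hsv[...,0]<14)&(hsv[...,1]>130)).astype(np.uint8)*255
def cont(m,x0,x1,y0,y1):
    k=np.zeros_like(m); k[y0:y1,x0:x1]=m[y0:y1,x0:x1]
    return max(cv2.findContours(k,cv2.RETR_EXTERNAL,cv2.CHAIN_APPROX_NONE)[0],key=cv2.contourArea)
c=cont(org,360,430,170,250); hull=cv2.convexHull(c)
q=cv2.approxPolyDP(hull,5,True)[:,0]; print('roof',q.tolist())
pale=((hsv[...,0]>=14)&(hsv[...,0]<30)&(hsv[...,2]>120)).astype(np.uint8)*255
p=cont(pale,386,408,202,222); e=cv2.fitEllipse(p); print('pad',e)
for z in(.112,.117,.122):print(z,plane('top',e[0],z))
blk=(hsv[...,2]<70).astype(np.uint8)*255
b=cont(blk,258,290,190,228); print('blk',cv2.boundingRect(b))
r=cv2.convexHull(cont(org,240,305,175,250)); print('rack',cv2.approxPolyDP(r,3,True)[:,0].tolist(),cv2.approxPolyDP(r,1.5,True)[:,0].tolist())
zs={'hi':.157,'lo':.0627}
P=[plane('top',u,.157 if u[1]<207-(u[0]-396)*.2 else .0627) for u in q]; print(np.round(P,4))
E
python3 meas.py
```

```text
roof [[421, 225], [421, 232], [395, 239]]
pad ((396.4258117675781, 211.61721801757812), (21.80595588684082, 25.309581756591797), 90.89158630371094)
0.112 [ 0.5589256  -0.29233748  0.112     ]
0.117 [ 0.55804069 -0.29082511  0.117     ]
0.122 [ 0.55715577 -0.28931275  0.122     ]
blk (263, 199, 23, 23)
rack [[283, 218], [271, 230], [270, 222]] [[283, 218], [271, 230], [270, 222]]
[[ 0.5335 -0.3719  0.0627]
 [ 0.5148 -0.3713  0.0627]
 [ 0.4942 -0.3019  0.0627]]
```

Run:
```python
import re
s=open('meas.py').read()
s=s.split("org=")[0]+'''
for u in [(385,200),(415,190),(250,200),(270,230),(268,185),(397,211),(340,230),(262,222),(275,213),(270,198),(276,199)]: print(u,hsv[u[1],u[0]])
'''
exec(s)
```

```text
(385, 200) [ 14 191 135]
(415, 190) [ 14 191 131]
(250, 200) [ 14 190 164]
(270, 230) [ 13 108 139]
(268, 185) [ 14 190 165]
(397, 211) [ 18 131 169]
(340, 230) [ 22  41 188]
(262, 222) [ 13 179 160]
(275, 213) [54 59 69]
(270, 198) [14 47 82]
(276, 199) [15 26 58]
```

```bash
cat > meas.py <<'E'
from h import *
F=4
t=cv2.resize(cv2.imread('pics/top0.png'),None,fx=F,fy=F,interpolation=cv2.INTER_CUBIC); hsv=cv2.cvtColor(t,cv2.COLOR_BGR2HSV); H,S,V=[hsv[...,i].astype(int) for i in range(3)]
def cont(m,x0,x1,y0,y1):
    k=np.zeros(m.shape,np.uint8); sl=np.s_[y0*F:y1*F,x0*F:x1*F]; k[sl]=m[sl]*255
    return max(cv2.findContours(k,cv2.RETR_EXTERNAL,cv2.CHAIN_APPROX_NONE)[0],key=cv2.contourArea)
px=lambda c:(np.array(c,float)+.5)/F-.5
org=(H<=16)&(S>120)
c=cv2.convexHull(cont(org,360,430,170,250)); q=px(cv2.approxPolyDP(c,14,True)[:,0]); print('roof',q.round(1).tolist())
P=np.array([plane('top',u,.157 if u[1]<207-(u[0]-396)*.2 else .0627) for u in q]); print(P.round(4),P.mean(0))
for i in range(len(P)):
    d=P[(i+1)%len(P)]-P[i]; print('edge',np.linalg.norm(d).round(4),np.degrees(np.arctan2(d[1],d[0])).round(1))
e=cv2.fitEllipse(cv2.convexHull(cont((S>85)&(S<160)&(H>14),386,408,201,222))); print('pad',px(e[0]),np.array(e[1])/F); print(plane('top',px(e[0]),.117))
c=cv2.convexHull(cont(org|(S<60)&(V>150),240,305,175,250))
c=cont((org),240,305,175,250); q=px(cv2.approxPolyDP(cv2.convexHull(c),6,True)[:,0]); print('rack',q.round(1).tolist()); print([plane('top',u,.016)[:2].round(4).tolist() for u in q])
dark=cont((V<95)&(S<110),258,290,190,226); print('dark', [px(v).round(1).tolist() for v in (dark[:,0].min(0),dark[:,0].max(0))])
e=cv2.minEnclosingCircle(dark); print(px(e[0]),e[1]/F,plane('top',px(e[0]),.126))
E
python3 meas.py
```

```text
roof [[417.4, 176.6], [420.9, 232.4], [375.6, 244.6], [368.1, 189.1]]
[[ 0.6402 -0.3326  0.157 ]
 [ 0.5137 -0.371   0.0627]
 [ 0.478  -0.2504  0.0627]
 [ 0.605  -0.2102  0.157 ]] [ 0.55924224 -0.29106253  0.10985   ]
edge 0.1624 -163.1
edge 0.1257 106.5
edge 0.1632 17.6
edge 0.1274 -73.9
pad [396.68658447 212.50798035] [12.54212666 14.76736355]
[ 0.5557704  -0.29143751  0.117     ]
rack [[279.9, 180.9], [286.6, 185.4], [299.9, 230.6], [259.9, 242.4], [246.1, 196.1], [253.1, 188.1]]
[[0.6541, 0.005], [0.6417, -0.0142], [0.5152, -0.0536], [0.4798, 0.0553], [0.6077, 0.0979], [0.6311, 0.0792]]
dark [[262.4, 191.1], [286.1, 221.4]]
[273.85714722 206.49705505] 15.538468360900879 [0.5606665  0.01981576 0.126     ]
```

Run:
```python
from h import *
print('collar top',plane('top',(273.9,210.6),.128),two((288.3,212),(273.9,210.6)))
print('handle top',plane('top',(274.2,203.6),.208),two((288.3,180.6),(274.2,203.6)))
y=np.radians(18);ex=np.array([np.cos(y),np.sin(y),0]);ey=np.array([-np.sin(y),np.cos(y),0])
O=np.array([.547,.0205,.120])
F=8;t=cv2.imread('pics/top0.png')[170:240,235:310];s=cv2.imread('pics/scene0.png')[165:240,250:325]
def draw(im,n,x0,y0):
    im=cv2.resize(im,None,fx=F,fy=F,interpolation=cv2.INTER_CUBIC)[:560]
    def pl(pts,col): cv2.polylines(im,[np.int32([((proj(n,p)-[x0,y0])+.5)*F for p in pts])],True,col,1)
    a=np.linspace(0,6.28,40)
    for z in(0,.008): pl([O+.03*(np.cos(q)*ex+np.sin(q)*ey)+[0,0,z] for q in a],(0,255,255))
    for z in(.088,): pl([O+i*.019*ex+j*.013*ey+[0,0,z] for i,j in((1,1),(1,-1),(-1,-1),(-1,1))],(0,255,0))
    for sg in(1,-1): pl([O+x*ex+sg*w*ey for x,w in((.048,.02),(.048,.034),(-.045,.034),(-.045,.02))],(255,0,255))
    return im
a=draw(t,'top',235,170);b=draw(s,'scene',250,165); h=560
v=np.hstack([a,b]); cv2.imwrite('pics/ov1.png',cv2.resize(v,(800,int(560*800/v.shape[1]))))
```

```text
collar top [0.5499049  0.01941911 0.128     ] (array([0.55103343, 0.01918382, 0.12153991]), np.float64(0.00047286923981411757))
handle top [0.55262191 0.0191834  0.208     ] (array([0.55229916, 0.01906482, 0.20977995]), np.float64(0.00023941251102931068))
```

View pics/ov1.png

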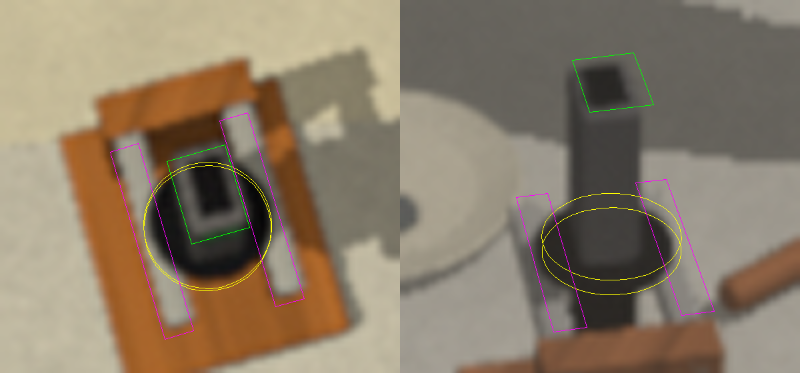

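The overlay puts the gauge's axis about 3 mm further +x than I drew it, so its origin is at about (0.550, 0.019, 0.120). The handle is turned about 12° and the rack about 18°. Next I go above the gauge, turning the half-turned way to keep the last joint away from its limit.

step_arm:
  targets:
    - {"tx":0.022,"ty":-0.028,"tz":0.01,"wz":-8.4,"claw":0.085}
    - {"tx":0.022,"ty":-0.028,"tz":0.01,"wz":-8.4}
    - {"tx":0.022,"ty":-0.028,"tz":0.01,"wz":-8.4}
    - {"tx":0.022,"ty":-0.028,"tz":0.01,"wz":-8.4}
    - {"tx":0.022,"ty":-0.028,"tz":0.005,"wz":-8.4}
    - {"tx":0.022,"ty":-0.028,"wz":-8.4}
    - {"tx":0.022,"ty":-0.028,"wz":-8.4}
    - {"tx":0.022,"ty":-0.028,"wz":-8.4}
    - {"tx":0.022,"ty":-0.028,"wz":-8.4}
    - {"tx":0.022,"ty":-0.028,"wz":-8.4}
    - {"tx":0.022,"ty":-0.028,"wz":-8.4}
    - {"tx":0.022,"ty":-0.028,"wz":-8.4}

```text
validation failed for argument at $.ta...
```

step_arm:
  targets:
    - {"tx":0.022,"ty":-0.028,"wz":-8.4}
    - {"tx":0.022,"ty":-0.028,"wz":-8.4}
    - {"tx":0.022,"ty":-0.028,"wz":-8.4}
    - {"tx":0.022,"ty":-0.028,"wz":-8.4}
    - {"tx":0.022,"ty":-0.028,"wz":-8.4}
    - {"tx":0.022,"ty":-0.028,"wz":-8.4}
    - {}

```text
validation failed for argument at $.ta...
```

```bash
cat > st.py <<'E'
from h import *
s=status.get_obs();R=np.array(s['eef_rot']);print(s['t'],np.round(s['position'],4),'yang',np.degrees(np.arctan2(R[1,1],R[0,1])).round(2),'z',R[:,2].round(4),'F',np.round(s['contact_force'],2),np.round(s['moment'],2),'gap',s['finger_gap'],s['grip_force'],np.degrees(s['joints']).round(1))
E
python3 st.py
```

```text
0.1 [0.1391 0.5319 0.2308] yang 75.34 z [-3.e-04 -1.e-03 -1.e+00] F [-0.49 -0.01  0.72] [-0.03  0.   -0.02] gap 0.08569437348540335 0.0 [71.5 17.2 87.2  0.  75.7 -3.8]
```

step_arm:
  targets:
    - {"claw":0.085,"tx":0.022,"ty":-0.028,"tz":0.01,"wx":0,"wy":0,"wz":-8.4}
    - {"claw":0.085,"tx":0.022,"ty":-0.028,"tz":0.01,"wx":0,"wy":0,"wz":-8.4}
    - {"claw":0.085,"tx":0.022,"ty":-0.028,"tz":0.01,"wx":0,"wy":0,"wz":-8.4}
    - {"claw":0.085,"tx":0.022,"ty":-0.028,"tz":0.01,"wx":0,"wy":0,"wz":-8.4}
    - {"claw":0.085,"tx":0.022,"ty":-0.028,"tz":0,"wx":0,"wy":0,"wz":-8.4}
    - {"claw":0.085,"tx":0.022,"ty":-0.028,"tz":0,"wx":0,"wy":0,"wz":-8.4}
    - {"claw":0.085,"tx":0.022,"ty":-0.028,"tz":0,"wx":0,"wy":0,"wz":-8.4}
    - {"claw":0.085,"tx":0.022,"ty":-0.028,"tz":0,"wx":0,"wy":0,"wz":-8.4}
    - {"claw":0.085,"tx":0.022,"ty":-0.028,"tz":0,"wx":0,"wy":0,"wz":-8.4}

```text
t: 1.0
position: [0.3377, 0.2788, 0.2712]
eef_rot: [[0.01, 1.0, -0.0], [1.0, -0.01, -0.0], [-0.0, -0.0, -1.0]]
contact_force: [-0.1, 0.7, -0.4]
finger_gap: 0.0849
grip_force: 0.0
```

step_arm:
  targets:
    - {"claw":0.085,"tx":0.023,"ty":-0.029,"tz":0,"wx":0,"wy":0,"wz":-8.5}
    - {"claw":0.085,"tx":0.023,"ty":-0.029,"tz":0,"wx":0,"wy":0,"wz":-8.5}
    - {"claw":0.085,"tx":0.023,"ty":-0.029,"tz":0,"wx":0,"wy":0,"wz":-8.5}
    - {"claw":0.085,"tx":0.023,"ty":-0.029,"tz":0,"wx":0,"wy":0,"wz":-8.5}
    - {"claw":0.085,"tx":0.023,"ty":-0.029,"tz":0,"wx":0,"wy":0,"wz":-8.5}
    - {"claw":0.085,"tx":0.023,"ty":-0.029,"tz":0,"wx":0,"wy":0,"wz":-8.5}
    - {"claw":0.085,"tx":0.023,"ty":-0.029,"tz":0,"wx":0,"wy":0,"wz":-8.5}
    - {"claw":0.085,"tx":0.023,"ty":-0.029,"tz":0,"wx":0,"wy":0,"wz":-8.5}
    - {"claw":0.085,"tx":0.023,"ty":-0.029,"tz":0,"wx":0,"wy":0,"wz":-8.5}
    - {"claw":0.085,"tx":0,"ty":0,"tz":0,"wx":0,"wy":0,"wz":0}

```text
t: 2.0
position: [0.5455, 0.0161, 0.2702]
eef_rot: [[0.975, 0.221, -0.001], [0.221, -0.975, -0.0], [-0.001, 0.0, -1.0]]
contact_force: [0.6, 0.6, -0.4]
finger_gap: 0.0852
grip_force: 0.0
```

```bash
python3 st.py
```

```text
2.0 [0.5455 0.0161 0.2702] yang -77.23 z [-1.3e-03 -4.0e-04 -1.0e+00] F [ 0.59  0.59 -0.37] [ 0.06 -0.04 -0.02] gap 0.08515851879501356 0.0 [-2.1 15.1 84.6 -0.  80.4 75.1]
```

step_arm:
  targets:
    - {"claw":0.085,"tx":0.005,"ty":0.003,"tz":-0.02,"wx":0,"wy":0,"wz":0}
    - {"claw":0.085,"tx":0,"ty":0,"tz":-0.03,"wx":0,"wy":0,"wz":0}
    - {"claw":0.085,"tx":0,"ty":0,"tz":-0.03,"wx":0,"wy":0,"wz":0}
    - {"claw":0.085,"tx":0,"ty":0,"tz":-0.025,"wx":0,"wy":0,"wz":0}
    - {"claw":0.085,"tx":0,"ty":0,"tz":-0.014,"wx":0,"wy":0,"wz":0}
    - {"claw":0.055,"tx":0,"ty":0,"tz":0,"wx":0,"wy":0,"wz":0}
    - {"claw":0.045,"tx":0,"ty":0,"tz":0,"wx":0,"wy":0,"wz":0}

```text
t: 2.7
position: [0.5495, 0.0223, 0.1533]
eef_rot: [[0.973, 0.23, 0.001], [0.23, -0.973, -0.0], [0.001, 0.0, -1.0]]
contact_force: [1.2, -0.6, -0.3]
finger_gap: 0.0583
grip_force: 0.0
```

Run:
```python
exec(open('st.py').read())
im=vision.read_camera('top'); a=cv2.resize(im[165:245,225:325],(800,600)) if 0 else cv2.resize(im[165:245,225:325],None,fx=5,fy=5,interpolation=cv2.INTER_CUBIC)
b=cv2.resize(vision.read_camera('scene')[150:250,240:340],None,fx=4,fy=4,interpolation=cv2.INTER_CUBIC)[:400]
v=np.hstack([a[:, :400],b]); cv2.imwrite('pics/gr.png',v)
```

```text
2.7 [0.5495 0.0223 0.1533] yang -76.72 z [ 0.001 -0.    -1.   ] F [ 1.23 -0.64 -0.3 ] [-0.02 -0.   -0.04] gap 0.05831585122316039 0.0 [-1.5 21.5 92.3  0.  66.2 75.2]
```

View pics/gr.png

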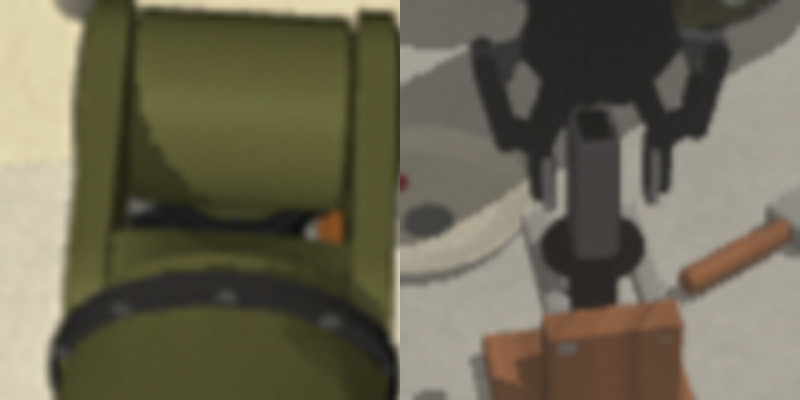

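The scene crop shows the fingers on either side of the handle, tips above the collar at (595,250). The handle is centred between the fingers at (543,190) and (655,190). Closing now.

step_arm:
  newtons: 45
  targets:
    - {"claw":0.03,"tx":0,"ty":-0.002,"tz":0,"wx":0,"wy":0,"wz":0}
    - {"claw":0.02,"tx":0,"ty":0,"tz":0,"wx":0,"wy":0,"wz":0}
    - {"claw":0.02,"tx":0,"ty":0,"tz":0,"wx":0,"wy":0,"wz":0}
    - {"claw":0.02,"tx":0,"ty":0,"tz":0,"wx":0,"wy":0,"wz":0}
    - {"claw":0.02,"tx":0,"ty":0,"tz":0,"wx":0,"wy":0,"wz":0}
    - {"claw":0.02,"tx":0,"ty":0,"tz":0,"wx":0,"wy":0,"wz":0}

```text
t: 3.4
position: [0.5495, 0.0198, 0.1533]
eef_rot: [[0.973, 0.229, 0.002], [0.229, -0.973, -0.0], [0.001, 0.001, -1.0]]
contact_force: [-1.4, -1.7, 5.4]
finger_gap: 0.0256
grip_force: 45.5
```

```bash
python3 st.py
```

```text
3.4 [0.5495 0.0198 0.1533] yang -76.77 z [ 1.6e-03 -3.0e-04 -1.0e+00] F [-1.41 -1.66  5.43] [-0.2   0.28  0.04] gap 0.025605996408210024 45.49808621406555 [-1.7 21.5 92.3 -0.  66.1 75. ]
```

step_arm:
  targets:
    - {"claw":0.02,"tx":0,"ty":0,"tz":0.01,"wx":0,"wy":0,"wz":0}
    - {"claw":0.02,"tx":0,"ty":0,"tz":0.02,"wx":0,"wy":0,"wz":0}
    - {"claw":0.02,"tx":0,"ty":0,"tz":0.03,"wx":0,"wy":0,"wz":0}
    - {"claw":0.02,"tx":0,"ty":0,"tz":0.03,"wx":0,"wy":0,"wz":0}
    - {"claw":0.02,"tx":0,"ty":0,"tz":0.03,"wx":0,"wy":0,"wz":0}
    - {"claw":0.02,"tx":0,"ty":0,"tz":0.02,"wx":0,"wy":0,"wz":0}
    - {"claw":0.02,"tx":0,"ty":0,"tz":0,"wx":0,"wy":0,"wz":0}

```text
t: 4.1
position: [0.5497, 0.0201, 0.2953]
eef_rot: [[0.973, 0.229, 0.005], [0.229, -0.973, -0.0], [0.005, 0.001, -1.0]]
contact_force: [0.6, 0.5, -2.9]
finger_gap: 0.0254
grip_force: 44.7
```

step_arm:
  targets:
    - {"claw":0.02,"tx":-0.009,"ty":-0.02,"tz":0,"wx":0,"wy":0,"wz":1.8}
    - {"claw":0.02,"tx":-0.009,"ty":-0.034,"tz":0,"wx":0,"wy":0,"wz":1.8}
    - {"claw":0.02,"tx":-0.009,"ty":-0.034,"tz":0,"wx":0,"wy":0,"wz":0}
    - {"claw":0.02,"tx":-0.009,"ty":-0.034,"tz":0,"wx":2.02,"wy":-6.7,"wz":0}
    - {"claw":0.02,"tx":-0.009,"ty":-0.034,"tz":0,"wx":2.02,"wy":-6.7,"wz":0}
    - {"claw":0.02,"tx":-0.009,"ty":-0.034,"tz":0,"wx":2.02,"wy":-6.7,"wz":0}
    - {"claw":0.02,"tx":-0.009,"ty":-0.034,"tz":0,"wx":2.02,"wy":-6.7,"wz":0}
    - {"claw":0.02,"tx":-0.009,"ty":-0.034,"tz":0,"wx":2.02,"wy":-6.7,"wz":0}
    - {"claw":0.02,"tx":-0.009,"ty":-0.034,"tz":0,"wx":0,"wy":0,"wz":0}
    - {"claw":0.02,"tx":-0.009,"ty":-0.034,"tz":0,"wx":0,"wy":0,"wz":0}
    - {"claw":0.02,"tx":0,"ty":-0.015,"tz":0,"wx":0,"wy":0,"wz":0}
    - {"claw":0.02,"tx":0,"ty":0,"tz":0,"wx":0,"wy":0,"wz":0}

```text
t: 5.3
position: [0.4586, -0.3222, 0.2907]
eef_rot: [[0.786, 0.287, 0.548], [0.235, -0.958, 0.166], [0.572, -0.001, -0.82]]
contact_force: [0.3, 0.8, -2.5]
finger_gap: 0.0254
grip_force: 44.8
```

```bash
cat >> h.py <<'E'
ps=np.radians(16.8);n=np.array([-np.sin(np.radians(35))*np.cos(ps),-np.sin(np.radians(35))*np.sin(ps),np.cos(np.radians(35))])
C=np.array([.5595,-.2905,.110])
E
python3 - <<'E'
exec(open('st.py').read())
N=s['position']+R[:,2]*.1233; print('nose',N,'angle to -n',np.degrees(np.arccos(-R[:,2]@n)),'dist',(N-C)@n,'lat',(N-C)-((N-C)@n)*n, 'rotvec',np.degrees(np.cross(R[:,2],-n)), 'want shift',C+.03*n-N)
a=cv2.resize(vision.read_camera('scene')[130:280,80:230],(400,400),interpolation=cv2.INTER_CUBIC);b=cv2.resize(vision.read_camera('top')[150:270,330:450],(400,400),interpolation=cv2.INTER_CUBIC)
cv2.imwrite('pics/ap.png',np.hstack([a,b])); print(proj('scene',N),proj('top',N))
E
```

```text
5.3 [ 0.4586 -0.3222  0.2907] yang -73.3 z [ 0.5479  0.1656 -0.82  ] F [ 0.32  0.8  -2.46] [-0.19  0.65  0.01] gap 0.025445639052431017 44.84733760356903 [-52.5   8.3  95.9  35.7  66.6   8.9]
nose [ 0.52620086 -0.30180057  0.18959508] angle to -n 0.08505633623307295 dist 0.08535832391597682 lat [0.01357076 0.00285029 0.00967363] rotvec [ 0.01675667 -0.08320073 -0.00560598] want shift [ 0.01682627  0.00632711 -0.05502052]
[151.98853454 172.11541218] [410.59452937 219.990791  ]
```

View pics/ap.png

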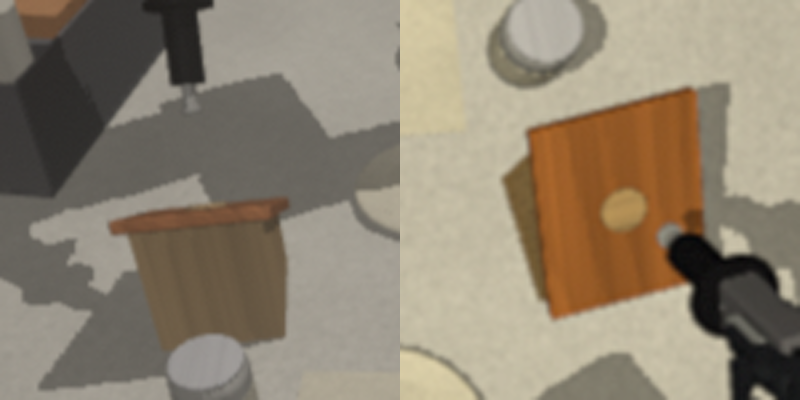

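The top crop shows the nose tip at (664,232), predicted (669,233), and the pad at (623,210). In the scene crop the tip is at (191,110), predicted (192,112), so the axis and grasp agree. Next I go closer, to 30 mm above the roof.

step_arm:
  targets:
    - {"claw":0.02,"tx":0.006,"ty":0.002,"tz":-0.018,"wx":0,"wy":0,"wz":0}
    - {"claw":0.02,"tx":0.006,"ty":0.002,"tz":-0.018,"wx":0,"wy":0,"wz":0}
    - {"claw":0.02,"tx":0.005,"ty":0.002,"tz":-0.019,"wx":0,"wy":0,"wz":0}
    - {"claw":0.02,"tx":0,"ty":0,"tz":0,"wx":0,"wy":0,"wz":0}
    - {"claw":0.02,"tx":0,"ty":0,"tz":0,"wx":0,"wy":0,"wz":0}

```text
t: 5.9
position: [0.4764, -0.314, 0.2377]
eef_rot: [[0.784, 0.291, 0.549], [0.238, -0.957, 0.166], [0.573, 0.0, -0.819]]
contact_force: [-0.7, -0.6, -3.0]
finger_gap: 0.0254
grip_force: 44.8
```

```bash
cat > chk.py <<'E'
exec(open('st.py').read())
import sys
N=s['position']+R[:,2]*.1233; L=(N-C)-((N-C)@n)*n; print('nose',N,'dist',(N-C)@n,'lat',L.round(4),'Fn',np.array(s['contact_force'])@n)
a=cv2.resize(vision.read_camera('scene')[170:230,120:200],None,fx=6.666,fy=6.666,interpolation=cv2.INTER_CUBIC)[:400,:400]
im=vision.read_camera('top'); b=cv2.resize(im[180:240,365:425],(400,400),interpolation=cv2.INTER_CUBIC)
cv2.imwrite(f'pics/{sys.argv[1]}.png',np.hstack([a,b])); print('pred crop',(proj('top',N)-[365,180]+.5)*6.667+[400,0],(proj('scene',N)-[120,170]+.5)*6.667, 'pad pred h=9',(proj('top',C+.009*n)-[365,180]+.5)*6.667+[400,0])
E
python3 chk.py near
```

```text
5.9 [ 0.4764 -0.314   0.2377] yang -73.09 z [ 0.5487  0.1664 -0.8193] F [-0.72 -0.64 -2.98] [-0.23  0.56  0.02] gap 0.025373840713786015 44.81876313686371 [-50.3  12.   98.9  37.6  60.    6.1]
nose [ 0.54408687 -0.29352479  0.1366907 ] dist 0.03082848273091134 lat [0.0015 0.0021 0.0014] Fn -1.9408620907702168
pred crop [636.66195228 242.52337101] [250.31451504 171.86609801] pad pred h=9 [616.40736946 223.09429691]
```

View pics/near.png

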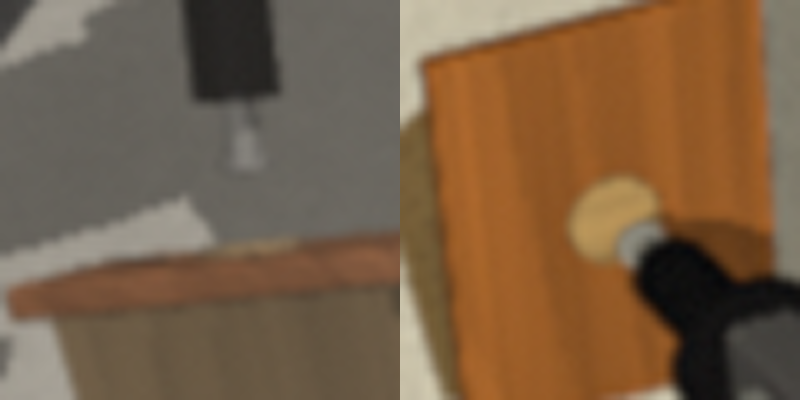

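The top crop shows the pad centre at (614,220) and the nose foot at about (640,243), predicted (637,243). Vision agrees to about 1 mm, so I correct the sideways error and approach to the touch zone.

step_arm:
  targets:
    - {"claw":0.02,"tx":0.002,"ty":0,"tz":-0.004,"wx":0,"wy":0,"wz":0}
    - {"claw":0.02,"tx":0.002,"ty":0,"tz":-0.004,"wx":0,"wy":0,"wz":0}
    - {"claw":0.02,"tx":0.0016,"ty":0,"tz":-0.004,"wx":0,"wy":0,"wz":0}
    - {"claw":0.02,"tx":0,"ty":0,"tz":0,"wx":0,"wy":0,"wz":0}
    - {"claw":0.02,"tx":0,"ty":0,"tz":0,"wx":0,"wy":0,"wz":0}
    - {"claw":0.02,"tx":0,"ty":0,"tz":0,"wx":0,"wy":0,"wz":0}

```text
t: 6.6
position: [0.4818, -0.315, 0.2254]
eef_rot: [[0.784, 0.29, 0.549], [0.238, -0.957, 0.165], [0.573, 0.001, -0.819]]
contact_force: [-0.3, 0.8, -3.0]
finger_gap: 0.0254
grip_force: 44.8
```

```bash
cat > d.py <<'E'
exec(open('st.py').read())
N=s['position']+R[:,2]*.1233; L=(N-C)-((N-C)@n)*n; print('dist',((N-C)@n).round(5),'lat',L.round(4),'Fn',np.array(s['contact_force'])@n)
E
python3 d.py
```

```text
6.6 [ 0.4818 -0.315   0.2254] yang -73.17 z [ 0.5491  0.1654 -0.8192] F [-0.32  0.81 -3.  ] [-0.16  0.64 -0.03] gap 0.025417431599594427 44.76338267326355 [-49.9  13.3  99.1  38.1  58.5   5.4]
dist 0.01797 lat [-0.0002 -0.0011 -0.0003] Fn -2.4198990721143994
```

step_arm:
  targets:
    - {"claw":0.02,"tx":0.0011,"ty":0.0006,"tz":-0.0016,"wx":0,"wy":0,"wz":0}
    - {"claw":0.02,"tx":0.0006,"ty":0.0002,"tz":-0.0008,"wx":0,"wy":0,"wz":0}
    - {"claw":0.02,"tx":0,"ty":0,"tz":0,"wx":0,"wy":0,"wz":0}
    - {"claw":0.02,"tx":0,"ty":0,"tz":0,"wx":0,"wy":0,"wz":0}

```text
t: 7.0
position: [0.4835, -0.3141, 0.2229]
eef_rot: [[0.784, 0.29, 0.549], [0.238, -0.957, 0.166], [0.573, 0.001, -0.819]]
contact_force: [-0.3, -0.4, -2.9]
finger_gap: 0.0256
grip_force: 44.8
```

step_arm:
  targets:
    - {"claw":0.02,"tx":0.0006,"ty":0.0002,"tz":-0.0008,"wx":0,"wy":0,"wz":0}
    - {"claw":0.02,"tx":0.0005,"ty":0.0001,"tz":-0.0008,"wx":0,"wy":0,"wz":0}
    - {"claw":0.02,"tx":0,"ty":0,"tz":0,"wx":0,"wy":0,"wz":0}
    - {"claw":0.02,"tx":0,"ty":0,"tz":0,"wx":0,"wy":0,"wz":0}

```text
t: 7.4
position: [0.4846, -0.3138, 0.2212]
eef_rot: [[0.784, 0.29, 0.549], [0.238, -0.957, 0.166], [0.573, 0.001, -0.819]]
contact_force: [-0.1, 0.1, -2.5]
finger_gap: 0.0256
grip_force: 44.8
```

```bash
python3 d.py
```

```text
7.4 [ 0.4846 -0.3138  0.2212] yang -73.17 z [ 0.549   0.1656 -0.8193] F [-0.1   0.12 -2.46] [-0.15  0.61 -0.01] gap 0.025630293085952036 44.76411044597626 [-49.6  13.7  99.2  38.3  58.    5.4]
dist 0.01283 lat [-0.0002 -0.0007 -0.0003] Fn -1.977134037381557
```

step_arm:
  targets:
    - {"claw":0.02,"tx":0.0008,"ty":0.0003,"tz":-0.0012,"wx":0,"wy":0,"wz":0}
    - {"claw":0.02,"tx":0,"ty":0,"tz":0,"wx":0,"wy":0,"wz":0}
    - {"claw":0.02,"tx":0,"ty":0,"tz":0,"wx":0,"wy":0,"wz":0}

```text
t: 7.7
position: [0.4854, -0.3135, 0.22]
eef_rot: [[0.784, 0.29, 0.549], [0.238, -0.957, 0.166], [0.573, 0.001, -0.819]]
contact_force: [0.3, -0.0, -3.1]
finger_gap: 0.0253
grip_force: 44.8
```

step_arm:
  targets:
    - {"claw":0.02,"tx":0.0008,"ty":0.0003,"tz":-0.0012,"wx":0,"wy":0,"wz":0}
    - {"claw":0.02,"tx":0,"ty":0,"tz":0,"wx":0,"wy":0,"wz":0}
    - {"claw":0.02,"tx":0,"ty":0,"tz":0,"wx":0,"wy":0,"wz":0}

```text
t: 8.0
position: [0.4862, -0.3132, 0.2188]
eef_rot: [[0.784, 0.29, 0.549], [0.238, -0.957, 0.166], [0.573, 0.001, -0.819]]
contact_force: [-1.2, 0.5, -3.1]
finger_gap: 0.0257
grip_force: 44.8
```

```bash
python3 d.py
```

```text
8.0 [ 0.4862 -0.3132  0.2188] yang -73.17 z [ 0.549   0.1656 -0.8193] F [-1.18  0.46 -3.08] [-0.2   0.64  0.04] gap 0.02567013540258476 44.76380109786987 [-49.4  13.9  99.2  38.4  57.6   5.3]
dist 0.00987 lat [-0.0002 -0.0006 -0.0003] Fn -1.952168242290817
```

step_arm:
  targets:
    - {"claw":0.02,"tx":0.0008,"ty":0.0002,"tz":-0.0012,"wx":0,"wy":0,"wz":0}
    - {"claw":0.02,"tx":0,"ty":0,"tz":0,"wx":0,"wy":0,"wz":0}
    - {"claw":0.02,"tx":0,"ty":0,"tz":0,"wx":0,"wy":0,"wz":0}

```text
t: 8.3
position: [0.487, -0.313, 0.2176]
eef_rot: [[0.784, 0.29, 0.549], [0.238, -0.957, 0.166], [0.573, 0.001, -0.819]]
contact_force: [0.0, -0.4, -3.4]
finger_gap: 0.0257
grip_force: 44.8
```

step_arm:
  targets:
    - {"claw":0.02,"tx":0.0008,"ty":0.0002,"tz":-0.0012,"wx":0,"wy":0,"wz":0}
    - {"claw":0.02,"tx":0,"ty":0,"tz":0,"wx":0,"wy":0,"wz":0}
    - {"claw":0.02,"tx":0,"ty":0,"tz":0,"wx":0,"wy":0,"wz":0}

```text
t: 8.6
position: [0.4878, -0.3128, 0.2164]
eef_rot: [[0.784, 0.29, 0.549], [0.238, -0.957, 0.166], [0.573, 0.001, -0.819]]
contact_force: [-0.5, 0.0, -3.3]
finger_gap: 0.0257
grip_force: 44.8
```

```bash
python3 d.py
```

```text
8.6 [ 0.4878 -0.3128  0.2164] yang -73.17 z [ 0.549   0.1656 -0.8193] F [-0.49  0.04 -3.27] [-0.19  0.64 -0.03] gap 0.025660273270110744 44.76415514945984 [-49.2  14.2  99.2  38.5  57.3   5.3]
dist 0.00698 lat [-0.0002 -0.0007 -0.0003] Fn -2.41518146106315
```

```bash
python3 chk.py n2
```

```text
8.6 [ 0.4878 -0.3128  0.2164] yang -73.17 z [ 0.549   0.1656 -0.8193] F [-0.49  0.04 -3.27] [-0.19  0.64 -0.03] gap 0.025660273270110744 44.76415514945984 [-49.2  14.2  99.2  38.5  57.3   5.3]
nose [ 0.55544065 -0.29236477  0.11542762] dist 0.006984160970785014 lat [-0.0002 -0.0007 -0.0003] Fn -2.41518146106315
pred crop [615.80443274 221.66518954] [253.57268472 239.07484494] pad pred h=9 [616.40736946 223.09429691]
```

View pics/n2.png

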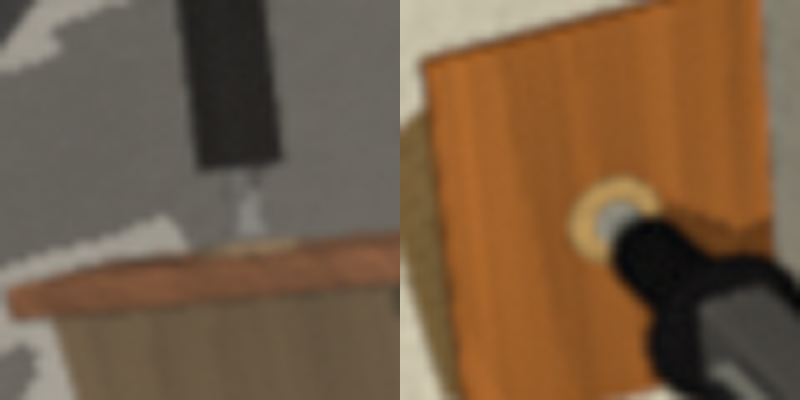

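The top crop shows the nose foot centred at about (617,221) on the pad at (614,220). Going on straight in removes the rest. In the scene crop the foot is at (250,236), just above the pad.

step_arm:
  targets:
    - {"claw":0.02,"tx":0.0008,"ty":0.0002,"tz":-0.0012,"wx":0,"wy":0,"wz":0}
    - {"claw":0.02,"tx":0,"ty":0,"tz":0,"wx":0,"wy":0,"wz":0}
    - {"claw":0.02,"tx":0,"ty":0,"tz":0,"wx":0,"wy":0,"wz":0}

```text
t: 9.0
position: [0.4886, -0.3126, 0.2152]
eef_rot: [[0.784, 0.29, 0.549], [0.238, -0.957, 0.166], [0.573, 0.001, -0.819]]
contact_force: [-0.4, 0.1, -3.4]
finger_gap: 0.0258
grip_force: 44.8
```

step_arm:
  targets:
    - {"claw":0.02,"tx":0.0008,"ty":0.0002,"tz":-0.0012,"wx":0,"wy":0,"wz":0}
    - {"claw":0.02,"tx":0,"ty":0,"tz":0,"wx":0,"wy":0,"wz":0}
    - {"claw":0.02,"tx":0,"ty":0,"tz":0,"wx":0,"wy":0,"wz":0}

```text
t: 9.3
position: [0.4894, -0.3125, 0.2142]
eef_rot: [[0.784, 0.29, 0.549], [0.238, -0.957, 0.165], [0.574, 0.001, -0.819]]
contact_force: [-1.8, 0.0, -0.7]
finger_gap: 0.0254
grip_force: 45.2
```

```bash
python3 d.py
```

```text
9.3 [ 0.4894 -0.3125  0.2142] yang -73.17 z [ 0.5492  0.1654 -0.8192] F [-1.81  0.02 -0.66] [-0.08  0.61  0.04] gap 0.025442503552705952 45.18663704395294 [-49.   14.4  99.2  38.6  57.    5.2]
dist 0.00422 lat [-0.0001 -0.0009 -0.0002] Fn 0.4503170802434363
```

Contact is felt at about 2.6 N. Pressing the rest of the way in.

step_arm:
  targets:
    - {"claw":0.02,"tx":0.0004,"ty":0.0001,"tz":-0.0006,"wx":0,"wy":0,"wz":0}
    - {"claw":0.02,"tx":0.0004,"ty":0.0002,"tz":-0.0006,"wx":0,"wy":0,"wz":0}
    - {"claw":0.02,"tx":0,"ty":0,"tz":0,"wx":0,"wy":0,"wz":0}
    - {"claw":0.02,"tx":0,"ty":0,"tz":0,"wx":0,"wy":0,"wz":0}

```text
t: 9.7
position: [0.4902, -0.3122, 0.2131]
eef_rot: [[0.784, 0.289, 0.549], [0.238, -0.957, 0.165], [0.574, 0.001, -0.819]]
contact_force: [-3.2, -1.3, 1.7]
finger_gap: 0.0255
grip_force: 45.4
```

```bash
python3 d.py
```

```text
9.7 [ 0.4902 -0.3122  0.2131] yang -73.18 z [ 0.5492  0.1652 -0.8192] F [-3.2  -1.25  1.72] [-0.13  0.65 -0.02] gap 0.025474242560241254 45.37511229515076 [-48.9  14.6  99.3  38.6  56.8   5.2]
dist 0.0028 lat [-0.0001 -0.0009 -0.0002] Fn 3.3775976208037544
```

step_arm:
  targets:
    - {"claw":0.02,"tx":0.0004,"ty":0.0001,"tz":-0.0006,"wx":0,"wy":0,"wz":0}
    - {"claw":0.02,"tx":0,"ty":0,"tz":0,"wx":0,"wy":0,"wz":0}
    - {"claw":0.02,"tx":0,"ty":0,"tz":0,"wx":0,"wy":0,"wz":0}
    - {"claw":0.02,"tx":0,"ty":0,"tz":0,"wx":0,"wy":0,"wz":0}

```text
t: 10.1
position: [0.4906, -0.3121, 0.2124]
eef_rot: [[0.784, 0.29, 0.549], [0.238, -0.957, 0.165], [0.573, 0.001, -0.819]]
contact_force: [-4.3, -1.0, 2.6]
finger_gap: 0.0258
grip_force: 45.6
```

```bash
python3 chk.py press
```

```text
10.1 [ 0.4906 -0.3121  0.2124] yang -73.17 z [ 0.5491  0.1653 -0.8192] F [-4.35 -1.02  2.6 ] [-0.18  0.63  0.  ] gap 0.025797436972191126 45.628361105918884 [-48.9  14.6  99.3  38.7  56.8   5.2]
nose [ 0.5582916  -0.2916958   0.11137488] dist 0.001988001829576288 lat [-0.0001 -0.0009 -0.0003] Fn 4.690526675193832
pred crop [610.72365171 215.9862404 ] [254.72248775 253.10178568] pad pred h=9 [616.40736946 223.09429691]
```

View pics/press.png

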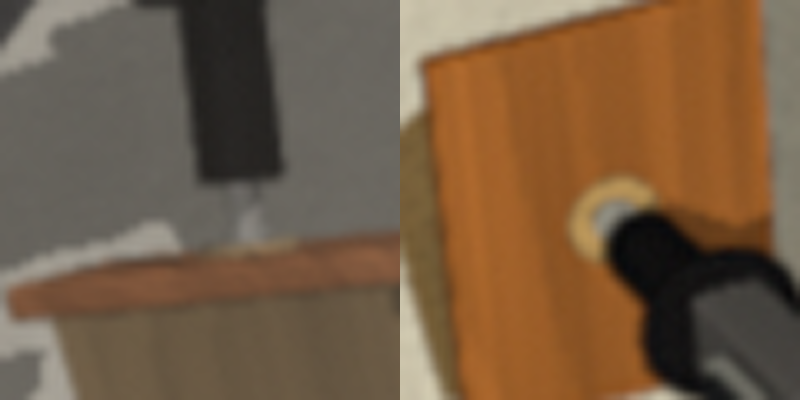

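The foot is centred on the pad and the net push is about 6.9 N. Holding it still.

step_arm:
  targets:
    - {"claw":0.02,"tx":0,"ty":0,"tz":0,"wx":0,"wy":0,"wz":0}
    - {"claw":0.02,"tx":0,"ty":0,"tz":0,"wx":0,"wy":0,"wz":0}
    - {"claw":0.02,"tx":0,"ty":0,"tz":0,"wx":0,"wy":0,"wz":0}
    - {"claw":0.02,"tx":0,"ty":0,"tz":0,"wx":0,"wy":0,"wz":0}
    - {"claw":0.02,"tx":0,"ty":0,"tz":0,"wx":0,"wy":0,"wz":0}
    - {"claw":0.02,"tx":0,"ty":0,"tz":0,"wx":0,"wy":0,"wz":0}
    - {"claw":0.02,"tx":0,"ty":0,"tz":0,"wx":0,"wy":0,"wz":0}
    - {"claw":0.02,"tx":0,"ty":0,"tz":0,"wx":0,"wy":0,"wz":0}
    - {"claw":0.02,"tx":0,"ty":0,"tz":0,"wx":0,"wy":0,"wz":0}
    - {"claw":0.02,"tx":0,"ty":0,"tz":0,"wx":0,"wy":0,"wz":0}
    - {"claw":0.02,"tx":0,"ty":0,"tz":0,"wx":0,"wy":0,"wz":0}
    - {"claw":0.02,"tx":0,"ty":0,"tz":0,"wx":0,"wy":0,"wz":0}

```text
t: 11.4
position: [0.4906, -0.312, 0.2123]
eef_rot: [[0.784, 0.29, 0.549], [0.238, -0.957, 0.166], [0.573, 0.001, -0.819]]
contact_force: [-4.6, -1.6, 3.2]
finger_gap: 0.0256
grip_force: 45.7
```

step_arm:
  targets:
    - {"claw":0.02,"tx":0,"ty":0,"tz":0,"wx":0,"wy":0,"wz":0}
    - {"claw":0.02,"tx":0,"ty":0,"tz":0,"wx":0,"wy":0,"wz":0}
    - {"claw":0.02,"tx":0,"ty":0,"tz":0,"wx":0,"wy":0,"wz":0}
    - {"claw":0.02,"tx":0,"ty":0,"tz":0,"wx":0,"wy":0,"wz":0}
    - {"claw":0.02,"tx":0,"ty":0,"tz":0,"wx":0,"wy":0,"wz":0}
    - {"claw":0.02,"tx":0,"ty":0,"tz":0,"wx":0,"wy":0,"wz":0}
    - {"claw":0.02,"tx":0,"ty":0,"tz":0,"wx":0,"wy":0,"wz":0}
    - {"claw":0.02,"tx":0,"ty":0,"tz":0,"wx":0,"wy":0,"wz":0}
    - {"claw":0.02,"tx":0,"ty":0,"tz":0,"wx":0,"wy":0,"wz":0}
    - {"claw":0.02,"tx":0,"ty":0,"tz":0,"wx":0,"wy":0,"wz":0}
    - {"claw":0.02,"tx":0,"ty":0,"tz":0,"wx":0,"wy":0,"wz":0}
    - {"claw":0.02,"tx":0,"ty":0,"tz":0,"wx":0,"wy":0,"wz":0}

```text
t: 12.6
position: [0.4906, -0.312, 0.2123]
eef_rot: [[0.784, 0.29, 0.549], [0.238, -0.957, 0.166], [0.573, 0.001, -0.819]]
contact_force: [-3.7, -1.7, 3.4]
finger_gap: 0.0257
grip_force: 45.7
```

```bash
python3 d.py
```

```text
12.6 [ 0.4906 -0.312   0.2123] yang -73.17 z [ 0.549   0.1655 -0.8192] F [-3.67 -1.69  3.39] [-0.34  0.52 -0.12] gap 0.025721735988618433 45.66459596157074 [-48.9  14.6  99.3  38.7  56.8   5.2]
dist 0.00192 lat [-0.0002 -0.0008 -0.0003] Fn 5.074686781495306
```

step_arm:
  targets:
    - {"claw":0.02,"tx":-0.0022,"ty":-0.0007,"tz":0.0033,"wx":0,"wy":0,"wz":0}
    - {"claw":0.02,"tx":-0.0055,"ty":-0.0017,"tz":0.0082,"wx":0,"wy":0,"wz":0}
    - {"claw":0.02,"tx":-0.011,"ty":-0.0033,"tz":0.0164,"wx":0,"wy":0,"wz":0}
    - {"claw":0.02,"tx":-0.011,"ty":-0.0033,"tz":0.0164,"wx":0,"wy":0,"wz":0}
    - {"claw":0.02,"tx":-0.002,"ty":0,"tz":0.02,"wx":0,"wy":0,"wz":0}
    - {"claw":0.02,"tx":0,"ty":0,"tz":0.018,"wx":0,"wy":0,"wz":0}

```text
t: 13.2
position: [0.4581, -0.3209, 0.2956]
eef_rot: [[0.784, 0.289, 0.549], [0.237, -0.957, 0.166], [0.573, 0.0, -0.819]]
contact_force: [0.0, -0.8, -3.6]
finger_gap: 0.0258
grip_force: 44.9
```

step_arm:
  targets:
    - {"claw":0.02,"tx":0.004,"ty":0.015,"tz":0,"wx":0,"wy":0,"wz":0}
    - {"claw":0.02,"tx":0.009,"ty":0.034,"tz":0,"wx":0,"wy":0,"wz":0}
    - {"claw":0.02,"tx":0.009,"ty":0.034,"tz":0,"wx":-2.02,"wy":6.7,"wz":0}
    - {"claw":0.02,"tx":0.009,"ty":0.034,"tz":0,"wx":-2.02,"wy":6.7,"wz":0}
    - {"claw":0.02,"tx":0.009,"ty":0.034,"tz":0,"wx":-2.02,"wy":6.7,"wz":0}
    - {"claw":0.02,"tx":0.009,"ty":0.034,"tz":0,"wx":-2.02,"wy":6.7,"wz":0}
    - {"claw":0.02,"tx":0.009,"ty":0.034,"tz":0,"wx":-2.02,"wy":6.7,"wz":0}
    - {"claw":0.02,"tx":0.009,"ty":0.034,"tz":0,"wx":0,"wy":0,"wz":-1.8}
    - {"claw":0.02,"tx":0.009,"ty":0.034,"tz":0,"wx":0,"wy":0,"wz":-1.8}
    - {"claw":0.02,"tx":0.009,"ty":0.034,"tz":0,"wx":0,"wy":0,"wz":0}
    - {"claw":0.02,"tx":0,"ty":0.01,"tz":0,"wx":0,"wy":0,"wz":0}
    - {"claw":0.02,"tx":0,"ty":0,"tz":0,"wx":0,"wy":0,"wz":0}

```text
t: 14.4
position: [0.5433, 0.0117, 0.2938]
eef_rot: [[0.973, 0.232, -0.001], [0.232, -0.973, 0.0], [-0.001, -0.001, -1.0]]
contact_force: [0.3, 0.2, -3.1]
finger_gap: 0.0257
grip_force: 44.9
```

```bash
python3 st.py
```

```text
14.4 [0.5433 0.0117 0.2938] yang -76.59 z [-1.5e-03  4.0e-04 -1.0e+00] F [ 0.3   0.22 -3.09] [-0.03  0.01  0.01] gap 0.025722756781339468 44.87762153148651 [-2.6 14.1 82.8  0.  83.2 74. ]
```

step_arm:
  targets:
    - {"claw":0.02,"tx":0.006,"ty":0.008,"tz":0,"wx":0,"wy":0,"wz":0}
    - {"claw":0.02,"tx":0,"ty":0,"tz":0,"wx":0,"wy":0,"wz":0}
    - {"claw":0.02,"tx":0,"ty":0,"tz":-0.02,"wx":0,"wy":0,"wz":0}
    - {"claw":0.02,"tx":0,"ty":0,"tz":-0.03,"wx":0,"wy":0,"wz":0}
    - {"claw":0.02,"tx":0,"ty":0,"tz":-0.03,"wx":0,"wy":0,"wz":0}
    - {"claw":0.02,"tx":0,"ty":0,"tz":-0.03,"wx":0,"wy":0,"wz":0}
    - {"claw":0.02,"tx":0,"ty":0,"tz":-0.02,"wx":0,"wy":0,"wz":0}
    - {"claw":0.02,"tx":0,"ty":0,"tz":-0.005,"wx":0,"wy":0,"wz":0}
    - {"claw":0.02,"tx":0,"ty":0,"tz":0,"wx":0,"wy":0,"wz":0}
    - {"claw":0.02,"tx":0,"ty":0,"tz":0,"wx":0,"wy":0,"wz":0}

```text
t: 15.4
position: [0.5504, 0.0177, 0.1609]
eef_rot: [[0.974, 0.229, 0.002], [0.229, -0.974, -0.0], [0.002, 0.0, -1.0]]
contact_force: [0.1, 1.0, -2.3]
finger_gap: 0.0256
grip_force: 44.8
```

```bash
python3 st.py
```

```text
15.4 [0.5504 0.0177 0.1609] yang -76.78 z [ 1.8e-03 -1.0e-04 -1.0e+00] F [ 0.07  0.98 -2.31] [-0.04  0.01 -0.02] gap 0.025605432761288117 44.80492293834686 [-2.  21.1 91.8  0.  67.1 74.8]
```

step_arm:
  targets:
    - {"claw":0.02,"tx":-0.001,"ty":0.002,"tz":-0.003,"wx":0,"wy":0,"wz":0}
    - {"claw":0.02,"tx":0,"ty":0,"tz":-0.002,"wx":0,"wy":0,"wz":0}
    - {"claw":0.02,"tx":0,"ty":0,"tz":-0.001,"wx":0,"wy":0,"wz":0}
    - {"claw":0.02,"tx":0,"ty":0,"tz":-0.001,"wx":0,"wy":0,"wz":0}
    - {"claw":0.02,"tx":0,"ty":0,"tz":0,"wx":0,"wy":0,"wz":0}
    - {"claw":0.02,"tx":0,"ty":0,"tz":0,"wx":0,"wy":0,"wz":0}

```text
t: 16.0
position: [0.5491, 0.02, 0.1533]
eef_rot: [[0.973, 0.229, 0.001], [0.229, -0.973, 0.0], [0.001, 0.0, -1.0]]
contact_force: [-3.1, 0.1, 6.5]
finger_gap: 0.0254
grip_force: 46.2
```

```bash
python3 st.py
```

```text
16.0 [0.5491 0.02   0.1533] yang -76.75 z [ 9.e-04  0.e+00 -1.e+00] F [-3.12  0.1   6.46] [0.18 0.54 0.09] gap 0.02535759503183451 46.17054283618927 [-1.7 21.4 92.4  0.  66.2 75. ]
```

The collar is resting on the prongs, with contact at the original height. Letting go and withdrawing.

step_arm:
  newtons: 20
  targets:
    - {"claw":0.02,"tx":0,"ty":0,"tz":0.0005,"wx":0,"wy":0,"wz":0}
    - {"claw":0.03,"tx":0,"ty":0,"tz":0,"wx":0,"wy":0,"wz":0}
    - {"claw":0.04,"tx":0,"ty":0,"tz":0,"wx":0,"wy":0,"wz":0}
    - {"claw":0.06,"tx":0,"ty":0,"tz":0,"wx":0,"wy":0,"wz":0}
    - {"claw":0.07,"tx":0,"ty":0,"tz":0,"wx":0,"wy":0,"wz":0}
    - {"claw":0.07,"tx":0,"ty":0,"tz":0,"wx":0,"wy":0,"wz":0}
    - {"claw":0.07,"tx":0,"ty":0,"tz":0.01,"wx":0,"wy":0,"wz":0}
    - {"claw":0.07,"tx":0,"ty":0,"tz":0.03,"wx":0,"wy":0,"wz":0}
    - {"claw":0.07,"tx":0,"ty":0,"tz":0.03,"wx":0,"wy":0,"wz":0}
    - {"claw":0.07,"tx":0,"ty":0,"tz":0.03,"wx":0,"wy":0,"wz":0}
    - {"claw":0.07,"tx":0,"ty":0,"tz":0.03,"wx":0,"wy":0,"wz":0}

```text
t: 17.1
position: [0.5487, 0.02, 0.2852]
eef_rot: [[0.973, 0.229, 0.001], [0.229, -0.973, -0.0], [0.001, 0.0, -1.0]]
contact_force: [-0.7, -0.1, 0.0]
finger_gap: 0.0701
grip_force: 0.0
```

step_arm:
  targets:
    - {"claw":0.07,"tx":-0.02,"ty":0.03,"tz":0.01,"wx":0,"wy":0,"wz":0}
    - {"claw":0.07,"tx":-0.02,"ty":0.04,"tz":0,"wx":0,"wy":0,"wz":0}
    - {"claw":0.07,"tx":-0.02,"ty":0.04,"tz":0,"wx":0,"wy":0,"wz":0}
    - {"claw":0.07,"tx":-0.02,"ty":0.04,"tz":0,"wx":0,"wy":0,"wz":0}
    - {"claw":0.07,"tx":-0.02,"ty":0.04,"tz":0,"wx":0,"wy":0,"wz":0}
    - {"claw":0.07,"tx":-0.02,"ty":0.04,"tz":0,"wx":0,"wy":0,"wz":0}
    - {"claw":0.07,"tx":0,"ty":0,"tz":0,"wx":0,"wy":0,"wz":0}
    - {"claw":0.07,"tx":0,"ty":0,"tz":0,"wx":0,"wy":0,"wz":0}

```text
t: 17.9
position: [0.4285, 0.2505, 0.2938]
eef_rot: [[0.973, 0.231, 0.001], [0.231, -0.973, 0.0], [0.001, -0.0, -1.0]]
contact_force: [0.1, -1.0, 1.1]
finger_gap: 0.0699
grip_force: 0.0
```

Run:
```python
exec(open('st.py').read())
a=vision.read_camera('scene');b=vision.read_camera('top')
o=lambda im,r:cv2.resize(im[r[0]:r[1],r[2]:r[3]],(400,400),interpolation=cv2.INTER_CUBIC)
cv2.imwrite('pics/fin.png',np.hstack([o(a,(160,280,220,340)),o(b,(150,250,225,325))]))
t0=cv2.imread('pics/top0.png');print('house diff',np.abs(t0[165:255,362:430].astype(int)-b[165:255,362:430]).mean())
```

```text
17.9 [0.4285 0.2505 0.2938] yang -76.64 z [ 7.e-04  2.e-04 -1.e+00] F [ 0.12 -0.99  1.14] [ 0.01  0.   -0.02] gap 0.06992278997145861 0.0 [ 26.1   7.8  90.2  -0.   81.9 102.7]
house diff 12.701470588235294
```

View pics/fin.png

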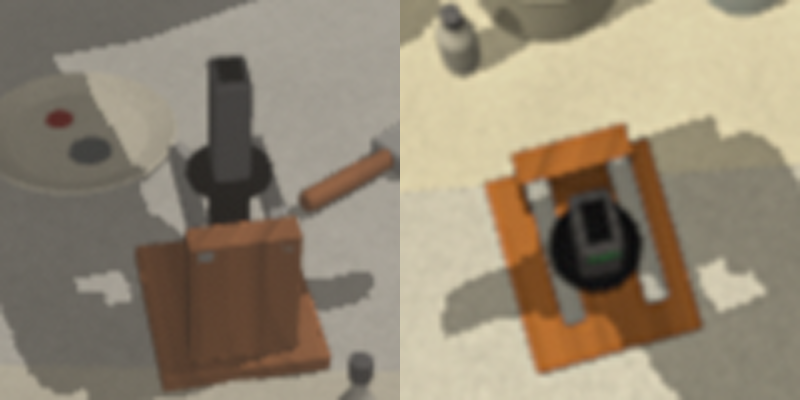

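The gauge hangs upright in the fork with its collar across both prongs (top crop 596,247), and the arm is clear. Handing in.

```bash
python3 -c "
from bench import job
print(job.job_done())"
```

```text
the job is handed in; nothing more can be done
None
```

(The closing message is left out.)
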